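Take down the V-block measuring set-up and put every part in its place

TASK

The shaft has been measured: take the set-up apart from the top, one part at a time, and put each part where it is kept - the shaft in the middle of the two-rod rest, lying along the rods, the V-block in the smallest wooden tray, the riser block in the middle-sized one and the base plate in the largest, each flat on the felt inside the rim, the V-block with its groove up. They are precision parts, so set them down and let go, do not drop them, and leave the two sample vials standing where they are.

Things in the scene. Friction and masses are not known exactly. Their poses are not given: they have to be found in the camera images.
- shaft: Turned steel shaft, 64 mm long along its x, lying level in the V-block's groove, its axis 43 mm above the V-block's foot. Middle 30 mm in diameter, 48 mm long; end journals 20 mm in diameter, 8 mm long. Origin at its centre. The groove hides its sides: grip it across the flat end faces (64 mm, closing along x), which stand out 6 mm past each end of the V-block. About 0.25 kg.
- v_block: Ground steel V-block, 52 mm (x) by 48 mm (y), 40 mm high, with a 90 degree groove along x in its top (groove bottom 22 mm above the foot). It stands on the riser block, groove along the riser's length, and carries the shaft. Origin at the centre of its underside, z up. About 0.45 kg.
- riser_block: Steel riser block with drilled holes, 76 mm (x) by 50 mm (y), 25 mm high, lying on the base plate under the V-block. Origin at the centre of its underside, z up. About 0.5 kg.
- base_plate: Aluminium base plate, 104 mm (x) by 60 mm (y), 16 mm thick, lying on the bench as the lowest part of the set-up. Origin at the centre of its underside, z up. About 0.28 kg. Mind on the way: a fixed dial stand 0.23 m tall (foot 0.11 m wide, about x 0.61, y -0.18) and a fixed force stand 0.13 m tall (x 0.56 to 0.70, y 0.05 to 0.47) stand behind the work.
- shaft_rest: Fixed rest for the shaft: wooden foot 50 mm (x) by 64 mm (y), 10 mm thick, with two 10 mm steel rods along x, axes 26 mm apart and 13 mm above the bench; wooden lugs outside the rods rise to 20 mm. Origin at the centre of its underside, on the bench. The shaft lies between the rods along x, its axis 28 mm above the bench, its ends 7 mm past the foot.
- vblock_tray: Fixed wooden tray with felt floor, the smallest, nearly square: inside 66 mm (x) by 62 mm (y), walls 10 mm thick. Origin at the centre of its underside, on the bench; felt at 6 mm, rim at 16 mm. A finger cut-out 46 mm long, down to 5 mm above the bench, in the middle of each of the two sides that run along x, so a thing held across its y goes in. Place of the V-block, either way round.
- riser_tray: Fixed wooden tray of the same make, the middle size: inside 90 mm (x) by 64 mm (y), walls 10 mm thick; origin, felt height (6 mm), rim (16 mm) and finger cut-outs as in the small tray. Place of the riser block, its x along the tray's x.
- plate_tray: Fixed wooden tray of the same make, the largest: inside 118 mm (x) by 74 mm (y), walls 10 mm thick; origin, felt height (6 mm), rim (16 mm) and finger cut-outs as in the small tray. Place of the base plate, its x along the tray's x.
- sample_vial_a: White sample vial with a blue cap, 22 mm in diameter, 53 mm high, standing loose among the work; not part of the job. Origin at the centre of its underside, z up.
- sample_vial_b: White sample vial with a red cap, 22 mm in diameter, 53 mm high, standing loose among the work; not part of the job. Origin at the centre of its underside, z up.
There are look-alikes about, which are no part of the job. What is shaped like the riser_block but yellow is not meant.

How it is judged:
By the outcome, as a careful person would: the job done as asked, in the order asked, and still so for the second after the job is handed in, with the robot touching nothing.
It also fails if it takes over 131 s, if anything falls off the work surface, if the arm or the gripper's body presses on something with over 40 N, if the wrist force passes 120 N, or if a joint passes its speed limit or range.

ROBOT

A 6-joint arm with a two-finger parallel gripper is mounted at the origin on a cart in front of the work surface, level with it; the furniture and walls round the work are solid. World frame = base frame: x ahead of the robot, y to its left, z up, the work surface at z = 0. Lengths are in mm, angles in degrees, forces in N, time in s.
With the tool pointing down it reaches from about 400 to 925 mm from the base axis. Payload 12.5 kg.
Tool frame: the origin (TCP) lies at the very end of the fingers, on their centre line; the grasp point (between the pads) lies 19 mm behind it; z points along the fingers, y is the line along which they close (so a half turn about z gives the same grasp; the last joint's range is limited). The gripper opens to 95 mm and grips with 3 to 60 N. Pads are 20 mm wide; open, the fingers measure 119 mm over their backs; the gripper's body (75 mm by 180 mm) begins 59 mm behind the grasp point.
Start: joints at [-74.748, 28.126, 89.318, -0, 62.55, -6.05], TCP at [227.082, -582.306, 214.661] pointing down, gripper open.
Joint ranges: [-177.58, 177.58], [-47.91, 125.51], [2.72, 160], [-65.01, 245.01], [3.68, 167.84], [-153.87, 153.87]. Speed limits (degrees/s): [127.2, 127.2, 159.86, 180, 180, 180].

INTERFACE

Orientations are given as a 3x3 rotation matrix whose columns are the frame's x, y, z axes.
In Python, from workcell import ctrl, eyes, spotter gives the robot as it stands. Calls block until the motion is done:
- ctrl.move_ptp(position, orientation): joint-space move of the TCP to a pose.
- ctrl.move_straight(position, rotation=None, vel=150, max_force=None): straight line of the TCP; rotation=None keeps the orientation; vel is the mean speed in mm/s. With max_force (N) it stops when the force on the tool has changed by that much, and returns True; else False.
- ctrl.movej(angles): joint-space move.
- ctrl.gripper_to(opening, f_grip=None): opening from 0.0 (shut) to 1.0 (fully open); f_grip is the grip in N (None keeps the last); returns when the fingers have stopped.
- ctrl.sleep(seconds).
- ctrl.inverse_kinematics(position, orientation): joint angles nearest the present ones, or None.
- ctrl.get_state(): the state.
- eyes.get_image(name): name is "scene" or "top"; returns the picture (420x560x3 uint8, red, green, blue); there is no depth.
- eyes.get_calibration(name): a dict with "intrinsics" (3x3 intrinsics, pixels), "R" (3x3) and "t" (3): a world point X has camera coordinates R X + t. Camera axes: x right, y down, z forward; pixel columns grow to the right and rows downward; lengths in mm; the calibration is good to about 2 mm. A picture is of the moment at which its call begins. get_calibration takes no time and is no camera call.
A pose or a line that the arm cannot do raises ctrl.Unreachable and nothing moves.
- ctrl.hand_in(): hands the job in; it is judged then, once.
Trained networks look in the newest picture that a camera, given by its name, has taken for a name from the list of things; names that differ only in an ending like _2 or _b are one class to them, and where a whole thing is asked for, a point or a joint stands for the part that bears it (a point fixed in the world has none). Each returns a list of dicts, best first, with "score" (0 to 1); they miss things now and then, are a little off and sometimes report something else, mostly with a low value. They report only what shows in the picture. A call takes as long as a camera call. They do not tell look-alikes from the thing itself.
- spotter.spot_in(camera, label): "bbox" ([centre column, centre row, width, height] in pixels, round what is visible of it).
- spotter.spot_point(camera, label): "pixel" ([column, row] in pixels: a listed point, or the origin of a listed thing).
The state is a dict: "time_s": time; "joints": joint angles; "joint_velocities": joint speeds; "joint_efforts": joint torques, N m; "eef_pos": TCP position; "orientation": TCP orientation; "wrist_force": force on the tool from outside, world axes, zero at the start; "torque": the same for the moment, N m; "opening": opening from 0.0 (shut) to 1.0 (fully open); "gripper_force": force on a finger pad.
Only numpy, scipy, OpenCV 4.12 (cv2) and the standard library are available. Lean on these libraries where they do the work, as an engineer would, in place of code of your own. Each camera call takes 0.05 s, during which the arm holds its last target. There are 200 camera calls.

## Working session

There is one attempt and no reset: what is moved stays moved. The work goes in short steps, each a Python script; the robot and the scene stay as the last script left them, time stands still between calls to the robot, and variables do not carry over. Pictures are saved under pics/ and viewed, at most 14 in all, crops included, and the job is handed in when it is done.

```bash
ls; mkdir -p pics; python3 - <<'E'
from workcell import ctrl, eyes, spotter
import cv2, numpy as np
for n in ("scene","top"):
    im=eyes.get_image(n); cv2.imwrite(f"pics/{n}0.png",im[:,:,::-1])
    c=eyes.get_calibration(n); print(n,np.round(c["intrinsics"],1).tolist(),np.round(c["R"],3).tolist(),np.round(c["t"],1).tolist(), np.round(-c["R"].T@c["t"]))
    for l in ["shaft","v_block","riser_block","base_plate","shaft_rest","vblock_tray","riser_tray","plate_tray","sample_vial_a"]:
        print(l,[(np.round(d["pixel"],1).tolist(),round(d["score"],2)) for d in spotter.spot_point(n,l)][:4])
s=ctrl.get_state();print(s["time_s"],s["orientation"],s["wrist_force"])
E
```

```text
pics
scene [[506.9, 0.0, 284.8], [0.0, 506.9, 213.9], [0.0, 0.0, 1.0]] [[-0.758, -0.652, 0.011], [-0.42, 0.475, -0.774], [0.5, -0.591, -0.633]] [449.9, 320.0, 975.7] [-12. 718. 861.]
shaft []
v_block [([230.3, 352.0], 0.92)]
riser_block [([129.5, 286.0], 0.74), ([232.1, 357.7], 0.56)]
base_plate [([231.9, 370.7], 0.89)]
shaft_rest [([354.7, 239.5], 0.81)]
vblock_tray [([276.6, 226.3], 0.68), ([234.1, 339.5], 0.4)]
riser_tray [([305.3, 301.7], 0.89)]
plate_tray [([393.2, 201.5], 0.62)]
sample_vial_a [([316.7, 258.0], 0.73), ([256.2, 316.5], 0.64)]
top [[396.1, 0.0, 277.8], [0.0, 396.1, 208.6], [0.0, 0.0, 1.0]] [[-0.024, -1.0, 0.019], [-0.997, 0.023, -0.073], [0.072, -0.02, -0.997]] [1.7, 589.6, 1134.7] [ 506.   11. 1174.]
shaft [([152.7, 268.6], 0.64)]
v_block [([156.7, 264.6], 0.58)]
riser_block [([159.3, 156.6], 0.86), ([155.4, 263.6], 0.57)]
base_plate [([159.0, 260.6], 0.83)]
shaft_rest [([313.6, 249.0], 0.71)]
vblock_tray [([280.2, 191.8], 0.67)]
riser_tray [([238.3, 262.0], 0.66), ([153.4, 265.8], 0.41)]
plate_tray [([388.7, 245.4], 0.88)]
sample_vial_a [([277.3, 236.2], 0.6), ([195.2, 247.6], 0.37)]
1.0 [[ 9.31684674e-01  3.63268039e-01  8.72052660e-06]
 [ 3.63268038e-01 -9.31684672e-01 -7.13378341e-05]
 [-1.77899741e-05  6.96322553e-05 -9.99999997e-01]] [0.57609233 0.43711375 0.36916213]
```

```bash
python3 - <<'E'
import cv2
a=cv2.imread("pics/top0.png")[130:330,110:460]; cv2.imwrite("pics/top0c.png",cv2.resize(a,(798,456),interpolation=cv2.INTER_CUBIC))
a=cv2.imread("pics/scene0.png")[160:420,90:440]; cv2.imwrite("pics/scene0c.png",cv2.resize(a,(798,593),interpolation=cv2.INTER_CUBIC))
E
```

```text
(no output)
```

View pics/top0c.png

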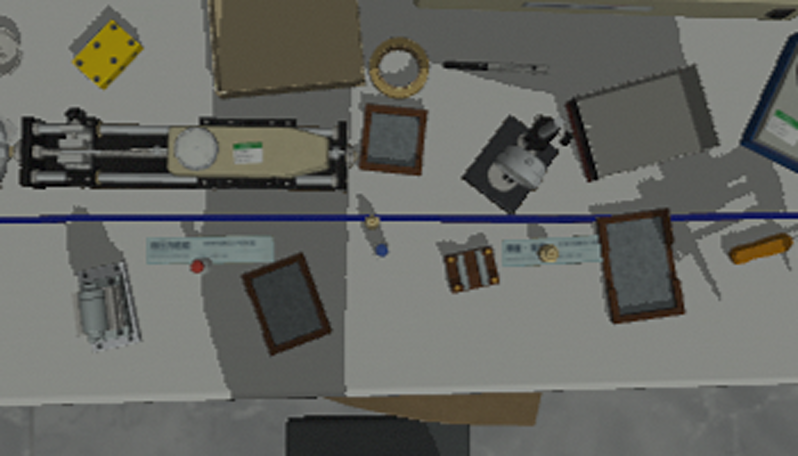

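View pics/scene0c.png

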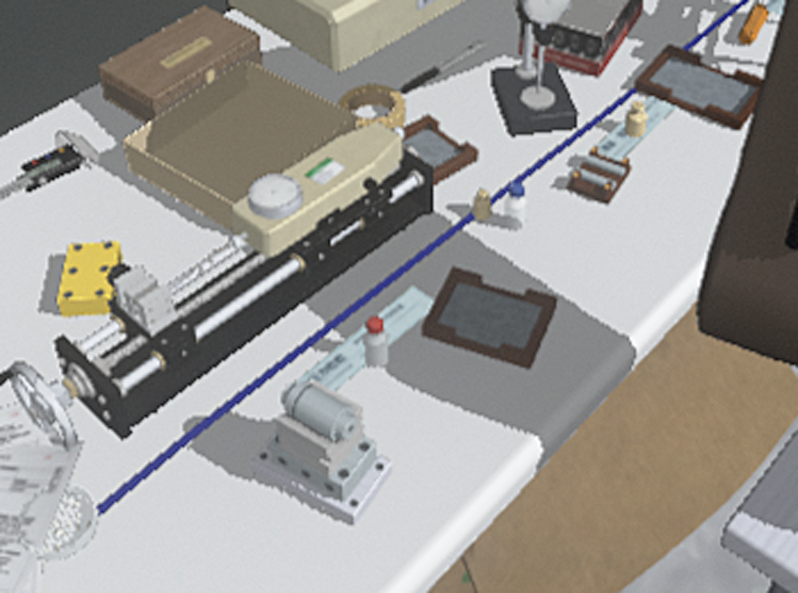

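The top view shows the stack at crop (105,305) and the riser tray at (287,303). The V-block tray is at (393,140) beside the force stand, the rest at (472,269) and the plate tray at (640,265). The vials are at (197,266) and (381,250), with brass weights at (372,222) and (548,255). Next I fit the known edge models to both views at once.

```bash
cat > fit.py <<'E'
import numpy as np, cv2
from scipy.ndimage import map_coordinates
from scipy.optimize import differential_evolution
from workcell import eyes
CAL={n:eyes.get_calibration(n) for n in("scene","top")}
def proj(n,P):
    c=CAL[n]; q=(P@c["R"].T+c["t"])@c["intrinsics"].T; return q[:,:2]/q[:,2:]
def ray(n,px,z):
    c=CAL[n]; d=c["R"].T@np.linalg.inv(c["intrinsics"])@np.r_[px,1]; o=-c["R"].T@c["t"]; return (o+d*(z-o[2])/d[2])[:2]
def grads(im,s=1.0):
    g=cv2.GaussianBlur(im.astype(np.float32),(0,0),s)
    return [(cv2.Sobel(g[:,:,k],-1,1,0)/8,cv2.Sobel(g[:,:,k],-1,0,1)/8) for k in range(3)]
def rect(L,W,z,gap=0):
    l,w=L/2,W/2; s=[((l,-w,z),(l,w,z)),((-l,-w,z),(-l,w,z))]
    for y in(w,-w):
        s+= [((-l,y,z),(-gap/2,y,z)),((gap/2,y,z),(l,y,z))] if gap else [((-l,y,z),(l,y,z))]
    return s
def tray(L,W):
    s=rect(L,W,16,46)+rect(L+20,W+20,16,46)
    for y in(1,-1):
        for x in(23,-23): s.append(((x,y*W/2,16),(x,y*(W/2+10),16)))
    return s
MODEL=dict(vblock_tray=tray(66,62),riser_tray=tray(90,64),plate_tray=tray(118,74),
  shaft_rest=rect(50,64,10)[2:]*0+[((-25,y,13+5*0),(25,y,13)) for y in(8,-8,18,-18)]+[((x,-32,15),(x,32,15)) for x in(25,-25)]+[((-25,y,18),(25,y,18)) for y in (32,-32)],
  base_plate=rect(104,60,16), riser_block=rect(76,50,25),
  v_block=rect(52,48,40)+rect(52,48,0)[:1],
  shaft=[((-24,y,0),(24,y,0)) for y in(15,-15)]+[((x,-10,0),(x,10,0)) for x in(32,-32)])
def samples(m,step=2.):
    P=[];T=[]
    for a,b in m:
        a,b=np.array(a,float),np.array(b,float); n=max(2,int(np.linalg.norm(b-a)/step)); t=(np.arange(n)+.5)/n
        P.append(a+t[:,None]*(b-a)); T.append(np.repeat(((b-a)/np.linalg.norm(b-a))[None],n,0))
    return np.vstack(P),np.vstack(T)
def score(p,P,T,G,cams):
    x,y,z,a=p; c,s=np.cos(np.radians(a)),np.sin(np.radians(a)); R=np.array([[c,-s,0],[s,c,0],[0,0,1]])
    W=P@R.T+[x,y,z]; W2=W+T@R.T; v=0
    for n in cams:
        u=proj(n,W); d=proj(n,W2)-u; d/=np.linalg.norm(d,axis=1,keepdims=True)+1e-9
        g=max_=0
        for gx,gy in G[n]:
            k=np.abs(-d[:,1]*map_coordinates(gx,u[:,::-1].T,order=1,mode="nearest")+d[:,0]*map_coordinates(gy,u[:,::-1].T,order=1,mode="nearest"))
            g=np.maximum(g,k)
        v+=np.mean(np.sqrt(np.minimum(g,30)))
    return -v
def fit(name,c0,dxy,zr,yr,ims,cams=("top","scene"),s=1.0):
    P,T=samples(MODEL[name]); G={n:grads(ims[n],s) for n in cams}
    b=[(c0[0]-dxy,c0[0]+dxy),(c0[1]-dxy,c0[1]+dxy),zr,yr]
    r=differential_evolution(score,b,args=(P,T,G,cams),popsize=30,maxiter=200,tol=1e-6,seed=1)
    return r.x,-r.fun
E
cat > m1.py <<'E'
from fit import *
ims={n:cv2.imread(f"pics/{n}0.png")[:,:,::-1] for n in CAL}
t={"vblock_tray":(280.2,191.8),"riser_tray":(238.3,262),"plate_tray":(388.7,245.4),"shaft_rest":(313.6,249)}
for k,px in t.items():
    c=ray("top",px,8); 
    for cams,zr in((("top","scene"),(-.01,.01)),(("top","scene"),(-8,8)),(("top",),(-.01,.01))):
        x,f=fit(k,c,15,zr,(-92,92),ims,cams); print(k,cams,np.round(x,1),round(f,2))
for cap in((277.3,236.2),(195.2,247.6)): print("vial",ray("top",cap,0),ray("top",cap,53))
for px in((110+372/2.28,130+222/2.28),(110+548/2.28,130+255/2.28)): print("brass",ray("top",px,30))
c=ray("top",(159,260.6),10)
for k,z in dict(base_plate=0,riser_block=16,v_block=41,shaft=84).items():
    for zr in((z-.01,z+.01),(z-6,z+6)):
        x,f=fit(k,c,20,zr,(-30,40),ims); print(k,np.round(x,1),round(f,2))
E
python3 m1.py
```

```text
vblock_tray ('top', 'scene') [641.4 -26.1  -0.   -8.2] 7.15
vblock_tray ('top', 'scene') [643.1 -26.4  -7.6  -6.6] 7.39
vblock_tray ('top',) [642.3 -25.7  -0.   -6.9] 4.06
riser_tray ('top', 'scene') [435.  114.6  -0.   19.7] 7.22
riser_tray ('top', 'scene') [435.4 114.9  -3.2  19.5] 7.27
riser_tray ('top',) [435.5 114.5  -0.   19.4] 3.8
plate_tray ('top', 'scene') [ 472.  -339.9    0.     6.4] 7.97
plate_tray ('top', 'scene') [ 471.7 -339.     1.8    6.5] 8.0
plate_tray ('top',) [ 472.2 -339.1   -0.     6.3] 4.22
shaft_rest ('top', 'scene') [ 472.2 -123.9    0.    10.6] 8.9
shaft_rest ('top', 'scene') [ 4.721e+02 -1.238e+02  2.000e-01  1.070e+01] 8.9
shaft_rest ('top',) [ 473.3 -123.4   -0.    10.4] 4.65
vial [509.31879613  -9.3092773 ] [509.16124705  -8.38534394]
vial [481.75200916 232.93204974] [482.83851063 222.92397068]
brass [534.94886732   2.55275712]
brass [ 487.83611797 -219.46455345]
base_plate [441.5 337.1   0.   11.6] 5.17
base_plate [441.5 337.1   0.   11.6] 5.17
riser_block [436.  347.4  16.   -4.1] 4.84
riser_block [450.3 324.2  21.9  11.6] 5.04
v_block [434.4 339.5  41.    6.8] 5.0
v_block [435.6 338.7  37.1   6.3] 5.24
shaft [441.3 343.8  84.   -0.5] 5.72
shaft [441.2 343.8  84.3  -0.5] 5.72
```

```bash
cat > ov.py <<'E'
from fit import *
def draw(ims,cam,poses,c,h,S,out,side=None):
    im=ims[cam].astype(np.uint8)
    def one(dr):
        M=np.float32([[S,0,-S*(c[0]-h)],[0,S,-S*(c[1]-h*.9)]])
        a=cv2.warpAffine(im,M,(int(2*h*S),int(1.8*h*S)),flags=cv2.INTER_CUBIC)[:,:,::-1].copy()
        a=cv2.convertScaleAbs(a,alpha=1.2)
        if dr:
            for i,(k,p) in enumerate(poses):
                t=np.radians(p[3]); R=np.array([[np.cos(t),-np.sin(t),0],[np.sin(t),np.cos(t),0],[0,0,1]])
                for e in MODEL[k]:
                    u=(proj(cam,np.array(e,float)@R.T+p[:3])+.5)@M[:,:2].T+M[:,2]-.0
                    cv2.line(a,*[tuple(int(v) for v in q) for q in u],[(0,0,255),(0,255,0),(255,0,0),(0,255,255)][i%4],1,cv2.LINE_AA)
        return a
    return np.hstack([one(0),one(1)])
E
python3 - <<'E'
from ov import *
ims={n:cv2.imread(f"pics/{n}0.png")[:,:,::-1] for n in CAL}
st=[("base_plate",(441.5,337.1,0,11.6)),("riser_block",(440,338,16,8)),("v_block",(435,339,41,6.5)),("shaft",(441.3,343.8,84,-.5))]
A=draw(ims,"top",st,(155,262),25,8,0); B=draw(ims,"scene",st,(232,358),36,5.56,0)
cv2.imwrite("pics/st1.png",np.vstack([A[:, :800],cv2.resize(B,(800,int(B.shape[0]*800/B.shape[1])))])[:600*2])
im=cv2.imread("pics/st1.png"); print(im.shape); cv2.imwrite("pics/st1.png",cv2.resize(im,None,fx=600/im.shape[0],fy=600/im.shape[0],interpolation=cv2.INTER_AREA))
v=[("vblock_tray",(641.4,-26.1,0,-8.2))]
A=draw(ims,"top",v,(280,190),25,6,0); B=draw(ims,"scene",v,(277,226),25,6,0); cv2.imwrite("pics/vt1.png",np.vstack([A,B]))
E
```

```text
(720, 800, 3)
```

View pics/st1.png

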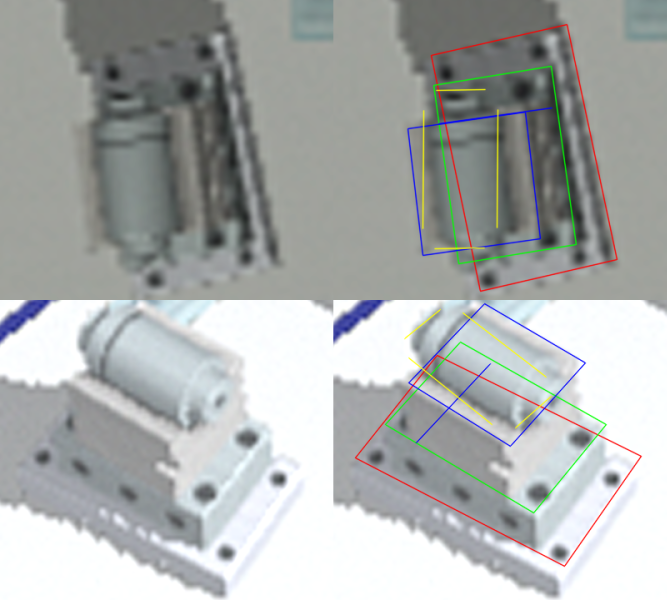

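View pics/vt1.png

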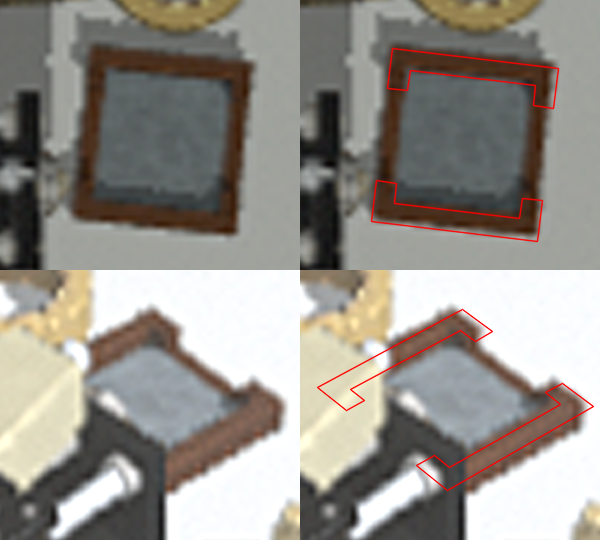

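The first picture shows the plate fit locked onto the plate's bottom edge, about 1.5 px off. The second shows the V-block tray's cut-outs on its ±y sides, matching yaw ≈ -8. I'll fit the stack jointly, using only the edges visible to each camera, then refine each part.

```bash
cat > stack.py <<'E'
from fit import *
def seg(*pts): return list(zip(pts[:-1],pts[1:]))
def circ(x,z,r): 
    t=np.linspace(0,2*np.pi,25); return seg(*[(x,r*np.cos(a),z+r*np.sin(a)) for a in t])
def box(L,W,H):
    l,w=L/2,W/2
    top=seg((l,-w,H),(l,w,H))+seg((-l,w,H),(-l,-w,H),(l,-w,H))+seg((-l,-w,0),(l,-w,0))
    sc=seg((l,w,H),(-l,w,H),(-l,-w,H))+seg((l,w,0),(-l,w,0),(-l,-w,0))+seg((-l,w,0),(-l,w,H))+seg((-l,-w,0),(-l,-w,H))
    return dict(top=top,scene=sc)
vb=dict(top=seg((-26,24,40),(-26,18,40))+seg((-26,-24,40),(26,-24,40))+seg((-26,24,40),(26,24,40))+seg((-26,-18,40),(26,-18,40))+seg((-26,-24,0),(26,-24,0)),
 scene=seg((26,24,40),(-26,24,40),(-26,24,0),(-26,-24,0),(-26,-24,40),(-26,-18,40),(-26,-12,34))+seg((-26,24,40),(-26,18,40),(-26,12,34))+seg((26,24,0),(-26,24,0)))
sh=dict(top=seg((-24,15,0),(24,15,0))+seg((-24,-15,-2),(24,-15,-2))+seg((32,-10,0),(32,10,0))+seg((-32,-10,0),(-32,10,0)),
 scene=circ(-32,0,10)+circ(-24,0,15)+seg((-24,0,15),(24,0,15))+seg((-24,12,-9),(24,12,-9)))
PARTS=dict(base_plate=(box(104,60,16),0),riser_block=(box(76,50,25),16),v_block=(vb,41),shaft=(sh,84))
def val(p,names,G,S,cams=("top","scene")):
    v=0
    for k in names:
        for n in cams:
            P,T=S[k][n]; v+=score((p[0],p[1],p[2]+PARTS[k][1],p[3]),P,T,G,(n,))if 0 else score((p[0],p[1],p[2]+PARTS[k][1],p[3]),P,T,{n:G[n]},(n,))
    return v
def sfit(names,c,dxy,zr,yr,ims,s=.8,cams=("top","scene")):
    G={n:grads(ims[n],s) for n in cams}; S={k:{n:samples(PARTS[k][0][n]) for n in cams} for k in names}
    r=differential_evolution(val,[(c[0]-dxy,c[0]+dxy),(c[1]-dxy,c[1]+dxy),zr,yr],args=(names,G,S,cams),popsize=20,maxiter=80,tol=1e-5,seed=1)
    return r.x,-r.fun
E
cat > m2.py <<'E'
from stack import *; import ov
ims={n:cv2.imread(f"pics/{n}0.png")[:,:,::-1] for n in CAL}
al=list(PARTS); x,f=sfit(al,(440,340),20,(-5,5),(-15,30),ims); print("all",np.round(x,1),f)
x0=x;res={}
for k in al:
    x,f=sfit([k],x0,6,(x0[2]-3,x0[2]+3),(x0[3]-8,x0[3]+8),ims); print(k,np.round(x,1),round(f,2)); res[k]=x
    for n in CAL: print("   ",n,np.round(sfit([k],x0,8,(-.01,.01),(x0[3]-8,x0[3]+8),ims,cams=(n,))[0],1))
ims2=[]
for n,c in(("top",(155,262)),("scene",(232,358))):
    ov.MODEL={k:PARTS[k][0][n] for k in al}; p=[(k,(x0[0],x0[1],x0[2]+PARTS[k][1],x0[3])) for k in al]
    ims2.append(cv2.resize(ov.draw(ims,n,p,c,30 if n=="top" else 36,8,0),(660,297)))
cv2.imwrite("pics/st2.png",np.vstack(ims2))
E
sed -i 's/+\.5)@M/)@M/' ov.py; python3 m2.py
```

```text
all [437.6 340.4  -3.6   9.7] 22.165066658235165
base_plate [443.3 342.2  -6.6  13.7] 5.92
    scene [440.4 345.8  -0.   14. ]
    top [440.1 337.5  -0.   11.9]
riser_block [438.2 340.5  -0.6   9.9] 6.05
    scene [437.9 342.2  -0.   11.7]
    top [436.2 340.   -0.    9.9]
v_block [436.9 339.8  -1.9   7.9] 6.15
    scene [435.9 340.7  -0.    7.8]
    top [437.3 332.4  -0.    8.2]
shaft [437.3 346.2  -5.7   7.9] 5.36
    scene [434.5 348.4  -0.    7.5]
    top [440.2 344.1  -0.    1.7]
```

View pics/st2.png

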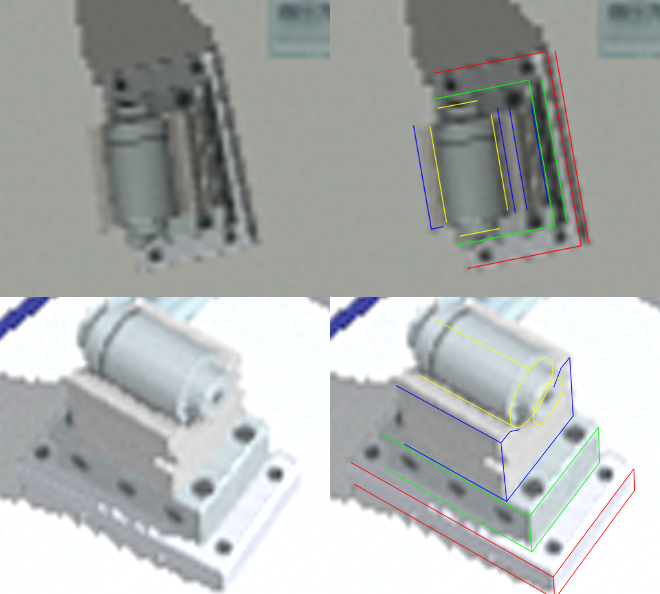

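The joint overlay sits on the stack in both views. The riser is at (438, 340), yaw ≈ 10, and the V-block and shaft are at (437, 341), yaw ≈ 8. The plate is at about (441, 341), yaw ≈ 12–13. Heights agree with the text within a few mm, so I'll start with the shaft.

```bash
cat > h.py <<'E'
from workcell import ctrl, eyes, spotter
import numpy as np, cv2
def ori(phi):
    "tool down, closing axis at world angle phi (deg)"
    y=np.array([np.cos(np.radians(phi)),np.sin(np.radians(phi)),0]); z=np.array([0,0,-1.]); return np.column_stack([np.cross(y,z),y,z])
def best(p,phi):
    c=[]
    for f in(phi,phi+180):
        q=ctrl.inverse_kinematics(p,ori(f))
        if q is not None: c.append((abs(q[5]),f))
    return ori(min(c)[1])
def st(msg=""):
    s=ctrl.get_state(); print(msg,"t",round(s["time_s"],1),"tcp",np.round(s["eef_pos"],1),"F",np.round(s["wrist_force"],1),"mm",round(s["opening"]*95,1),"pad",np.round(s["gripper_force"],1),"j6",round(s["joints"][5])); return s
def opn(mm,f=None): ctrl.gripper_to(min(1,mm/95),f)
def snap(cam,name,box,S):
    im=eyes.get_image(cam)
    if name: cv2.imwrite(f"pics/{name}.png",cv2.resize(im[box[1]:box[3],box[0]:box[2],::-1],None,fx=S,fy=S,interpolation=cv2.INTER_CUBIC))
    return im
def pick(x,y,phi,ztcp,zhi,w,f=40,opening=95):
    R=best([x,y,zhi],phi); ctrl.move_ptp([x,y,zhi],R); opn(opening)
    hit=ctrl.move_straight([x,y,ztcp+25],vel=200)
    hit=ctrl.move_straight([x,y,ztcp],vel=60,max_force=10); st(f"down hit={hit}")
    opn(w-12,f); st("gripped")
def lift(z): 
    p=ctrl.get_state()["eef_pos"]; ctrl.move_straight([p[0],p[1],p[2]+15],vel=50); ctrl.move_straight([p[0],p[1],z],vel=200); st("lifted")
def place(x,y,phi,z,zhi,mf=6):
    R=best([x,y,zhi],phi); ctrl.move_ptp([x,y,zhi],R); ctrl.move_straight([x,y,z+12],vel=150); ctrl.sleep(.2)
    hit=ctrl.move_straight([x,y,z-4],vel=15,max_force=mf); return st(f"set down hit={hit}")
E
python3 - <<'E'
from h import *
R=best([437.5,341.5,160],8); ctrl.move_ptp([437.5,341.5,160],R); st()
snap("scene","hov1",(140,200,340,380),4)
E
```

```text
t 4.3 tcp [437.9 341.1 160. ] F [ 0.8 -0.   0.3] mm 95.0 pad 0.0 j6 23
```

View pics/hov1.png

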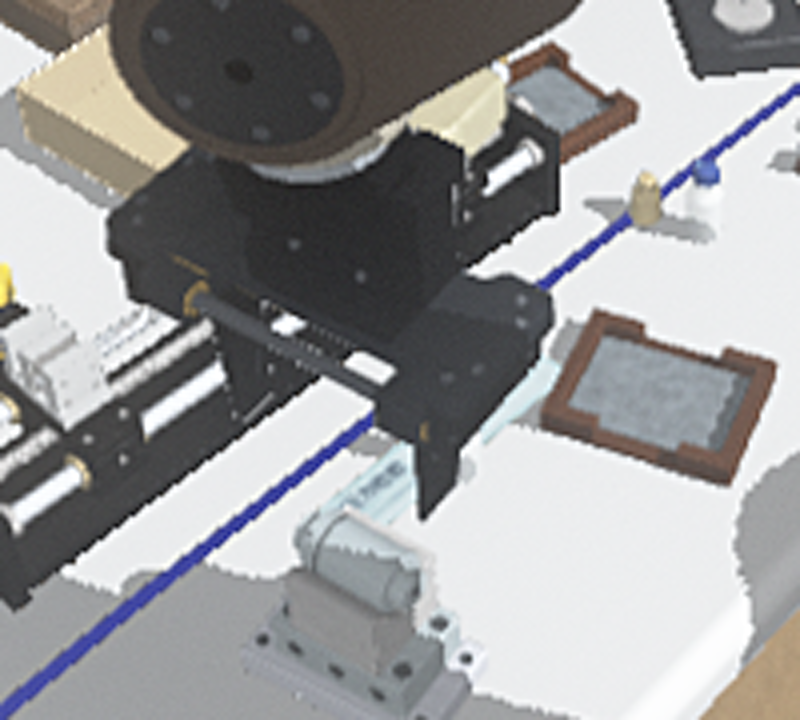

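The gripper hovers over the shaft with its 180 mm body lying along the closing axis. The near fingertip is at full-image pixel (246, 329). I'll check that projection and pick.

```bash
python3 - <<'E'
from h import *
from fit import proj
print(proj("scene",np.array([[437.9-a*.99,341.1-a*.139,160] for a in(47.5,59.5)])))
pick(437.5,341.5,8,65,160,64,40); lift(200)
ctrl.sleep(.2); st()
snap("top","sh_top",(100,200,240,320),5)
E
```

```text
[[248.23605588 324.9476296 ]
 [253.92735955 328.0325869 ]]
down hit=False t 5.9 tcp [437.5 341.5  64.8] F [ 0.6  0.1 -0.6] mm 95.0 pad 0.0 j6 23
gripped t 6.5 tcp [437.3 341.4  65.1] F [-1.9  0.6  2.5] mm 63.5 pad 40.0 j6 23
lifted t 7.7 tcp [436.8 341.1 198.9] F [ 0.2 -0.2 -2.1] mm 63.6 pad 40.0 j6 23
 t 7.9 tcp [436.9 341.2 198.7] F [ 0.7  0.5 -2.7] mm 63.5 pad 40.0 j6 23
```

```bash
python3 - <<'E'
from h import *
place(472.6,-123.7,10.6,9,200,6)
snap("top","r_top",(280,215,350,285),6); snap("scene","r_sc",(320,205,390,275),8)
a=cv2.imread("pics/r_top.png");b=cv2.imread("pics/r_sc.png"); cv2.imwrite("pics/r1.png",cv2.resize(np.hstack([cv2.resize(a,(400,400)),cv2.resize(b,(400,400))]),(800,400)))
E
```

```text
set down hit=True t 11.9 tcp [ 472.6 -123.7   11.1] F [-0.7 -0.7  7.7] mm 63.9 pad 40.0 j6 -33
```

View pics/r1.png

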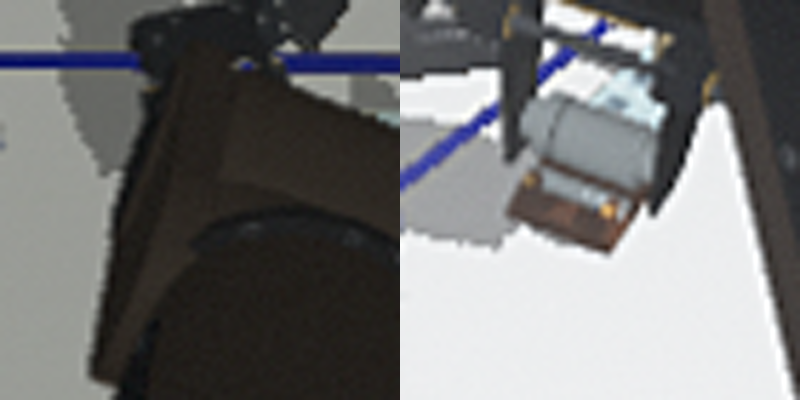

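The scene picture shows the shaft just above the rods, ends past the foot. It touched 2 mm high, so I'll probe sideways for the lowest seat before letting go.

```bash
python3 - <<'E'
from h import *
u=np.array([-.184,.983])
for d in(-2.5,2.5):
    p=np.array([472.6,-123.7])+d*u
    ctrl.move_straight([*p,16],vel=60); ctrl.sleep(.15)
    ctrl.move_straight([*p,4],vel=15,max_force=6); st(d)
E
```

```text
-2.5 t 12.8 tcp [ 473.1 -126.2   12.4] F [-0.7  0.5  5. ] mm 63.5 pad 40.0 j6 -33
2.5 t 13.8 tcp [ 472.2 -121.1    9.4] F [0.  1.7 4.6] mm 63.5 pad 40.0 j6 -33
```

```bash
python3 - <<'E'
from h import *
u=np.array([-.184,.983])
for d in(5.5,4):
    p=np.array([472.6,-123.7])+d*u
    ctrl.move_straight([*p,14],vel=60); ctrl.sleep(.15)
    ctrl.move_straight([*p,4],vel=15,max_force=6); st(d)
snap("scene","r2",(320,205,390,275),8)
E
```

```text
5.5 t 14.5 tcp [ 471.7 -118.6   10.6] F [ 0.8 -0.9  3.4] mm 63.7 pad 40.0 j6 -32
4 t 15.3 tcp [ 472.1 -120.1    9.4] F [ 0.9 -3.7  1.6] mm 64.1 pad 40.0 j6 -33
```

View pics/r2.png

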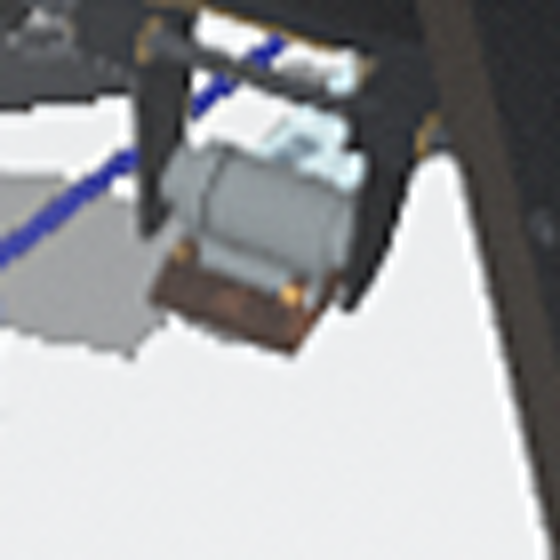

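It shows the shaft seated over the rods. Heights are symmetric about d ≈ 3.2 mm, so I release there.

```bash
python3 - <<'E'
from h import *
u=np.array([-.184,.983]); p=np.array([472.6,-123.7])+3.2*u
ctrl.move_straight([*p,12.5],vel=60); ctrl.sleep(.15)
ctrl.move_straight([*p,4],vel=12,max_force=6); st("seat")
opn(72); st("open"); opn(92); ctrl.move_straight([*p,60],vel=100); 
ctrl.move_ptp([437,341,160],best([437,341,160],98)); st()
for n in("top","scene"): cv2.imwrite(f"pics/{n}1.png",snap(n,None,0,0)[:,:,::-1])
a=cv2.imread("pics/top1.png")[225:275,288:338]; b=cv2.imread("pics/scene1.png")[215:265,330:380]
cv2.imwrite("pics/r3.png",np.hstack([cv2.resize(i,(400,400),interpolation=cv2.INTER_CUBIC) for i in(a,b)]))
E
```

```text
seat t 16.2 tcp [ 472.  -120.6    9. ] F [-1.1 -0.6  5.8] mm 63.6 pad 40.0 j6 -33
open t 16.7 tcp [ 471.7 -120.4    8.5] F [ 0.5 -0.9  0. ] mm 72.0 pad 0.0 j6 -33
 t 19.6 tcp [437.4 340.2 159.7] F [-0.  -0.8 -0.5] mm 92.0 pad 0.0 j6 -67
```

View pics/r3.png

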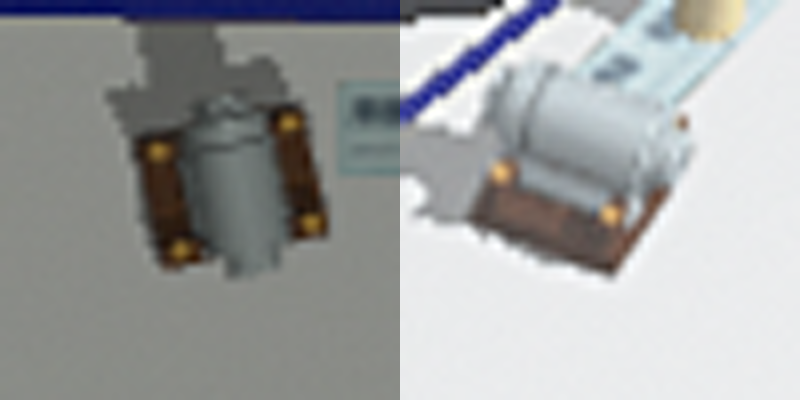

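The shaft lies centred: the screw midpoint is at (234,186) and the shaft centre at (238,185) in the left panel. Before taking the V-block, I'll measure how far the force stand's end and housing reach towards the V-block tray, where the body must go.

```bash
python3 - <<'E'
import cv2,numpy as np
a=cv2.imread("pics/top0.png")[165:225,235:295]; b=cv2.imread("pics/scene0.png")[190:260,235:305]
cv2.imwrite("pics/fs.png",np.hstack([cv2.resize(i,(400,400),interpolation=cv2.INTER_CUBIC) for i in(a,b)]))
E
```

```text
(no output)
```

View pics/fs.png

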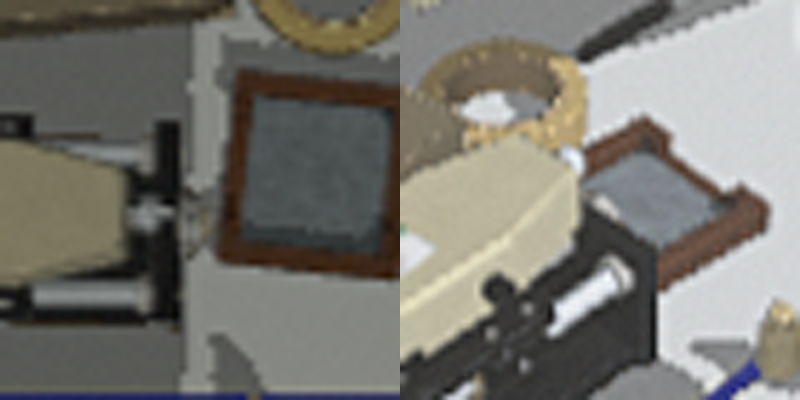

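The left panel shows the beige housing ending at (127, 180–240) and the end plate corner at (182,320). The right panel shows the same points near (580,170) and (655,240). Triangulating.

```bash
python3 - <<'E'
from fit import *
for nm,px in(("beige+x",(254,165+185/6.667)),("beige-x",(254,165+240/6.667)),("plate",(262.3,165+320/6.667))):
    for z in(40,60,80,100,115,130):
        w=np.r_[ray("top",px,z),z]; u=proj("scene",w[None])[0]; print(nm,np.round(w),"fs",np.round((u-[235,190])*5.714+[400,0]))
E
```

```text
beige+x [636.  55.  40.] fs [526. 251.]
beige+x [633.  55.  60.] fs [530. 217.]
beige+x [631.  54.  80.] fs [534. 182.]
beige+x [629.  53. 100.] fs [539. 147.]
beige+x [627.  52. 115.] fs [542. 119.]
beige+x [625.  52. 130.] fs [545.  92.]
beige-x [612.  56.  40.] fs [567. 276.]
beige-x [610.  55.  60.] fs [570. 242.]
beige-x [608.  54.  80.] fs [574. 207.]
beige-x [606.  54. 100.] fs [578. 170.]
beige-x [605.  53. 115.] fs [582. 143.]
beige-x [603.  52. 130.] fs [585. 115.]
plate [577.  33.  40.] fs [665. 286.]
plate [575.  32.  60.] fs [668. 251.]
plate [574.  32.  80.] fs [672. 216.]
plate [573.  32. 100.] fs [675. 179.]
plate [572.  31. 115.] fs [677. 152.]
plate [571.  31. 130.] fs [680. 123.]
```

The beige housing ends at y ≈ 54, about 100 mm high at x 606–629. The body would overhang it, so I'll hold the V-block high, 12 mm engaged, putting the body's underside at about 112. I also need the dial stand's clearance on the other side.

```bash
python3 - <<'E'
import cv2,numpy as np
a=cv2.imread("pics/top0.png")[170:230,305:365]; b=cv2.imread("pics/scene0.png")[150:230,295:375]
cv2.imwrite("pics/ds.png",np.hstack([cv2.resize(i,(400,400),interpolation=cv2.INTER_CUBIC) for i in(a,b)]))
E
```

```text
(no output)
```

View pics/ds.png

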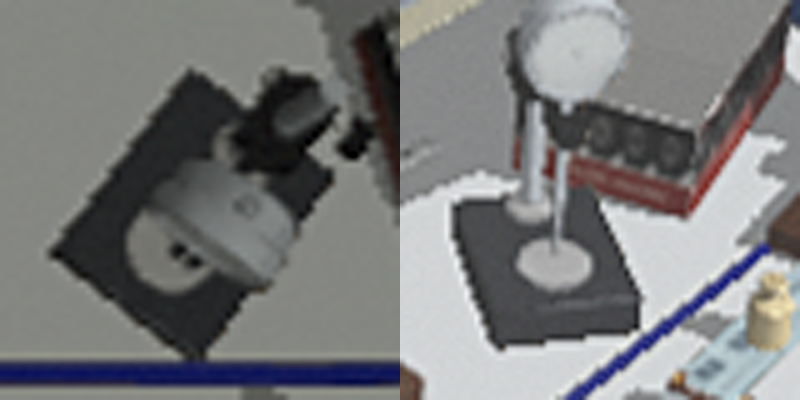

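```bash
python3 - <<'E'
from fit import *
from scipy.optimize import least_squares
def tri(a,b):
    f=lambda X: np.r_[proj("top",X[None])[0]-a,proj("scene",X[None])[0]-b]
    r=least_squares(f,[600,-150,100]); return np.round(r.x),np.round(r.fun,1)
T=lambda c,r:np.array([305+c/6.667,170+r/6.667]); S=lambda c,r:np.array([295+(c-400)/5,150+r/5])
print("dial centre",tri(T(222,218),S(578,50)))
print("table",tri(T(168,250),S(555,265)))
for nm,p in(("dial left edge",T(150,195)),("dial left top",T(185,163)),("dial right",T(285,275))): print(nm,ray("top",p,160),ray("top",p,200))
print("foot left corner",ray("top",T(50,252),20),"foot top",ray("top",T(190,70),20))
E
```

```text
dial centre (array([ 590., -166.,  166.]), array([ 0.3,  0.4, -0.5, -0. ]))
table (array([ 589., -164.,   31.]), array([-0.2, -0.3,  0.3,  0. ]))
dial left edge [ 600.73543078 -138.27286219] [ 596.99309096 -132.38036368]
dial left top [ 612.86953002 -152.27546701] [ 608.64872639 -145.83082701]
dial right [ 568.52727993 -189.50564414] [ 566.0549507  -181.59296832]
foot left corner [ 589.69527593 -114.03279295] foot top [ 668.88306813 -178.47234237]
```

The dial's nearest edge is at (600, -135), 15–20 mm clear of the gripper body's end. Now the V-block.

```bash
python3 - <<'E'
from h import *
pick(437.2,339.5,98,69,130,48,50); lift(230); ctrl.sleep(.2); st()
E
```

```text
down hit=False t 21.2 tcp [437.2 339.5  68.8] F [ 0.4 -0.2  0.2] mm 95.2 pad 0.0 j6 -67
gripped t 22.0 tcp [437.2 339.6  69. ] F [-0.9  0.6  0.2] mm 47.5 pad 50.0 j6 -67
lifted t 23.4 tcp [436.7 339.3 228.9] F [-0.7 -0.3 -4.2] mm 47.6 pad 50.0 j6 -67
 t 23.6 tcp [437.  339.4 228.9] F [ 0.6 -0.1 -4.2] mm 47.6 pad 50.0 j6 -67
```

```bash
python3 - <<'E'
from h import *
x,y=641.5,-28; R=best([x,y,230],82.5); ctrl.move_ptp([x,y,230],R); st("above")
ctrl.move_straight([x,y,75],vel=150); ctrl.sleep(.2)
hit=ctrl.move_straight([x,y,30],vel=22,max_force=7); st(f"hit={hit}")
snap("scene","v1",(225,150,325,250),6)
E
```

```text
above t 25.9 tcp [641.5 -27.6 230. ] F [-0.4  0.2 -4.3] mm 47.7 pad 50.0 j6 89
hit=True t 28.9 tcp [641.5 -28.   34.1] F [-0.2 -0.7  4.9] mm 47.4 pad 50.0 j6 89
```

View pics/v1.png

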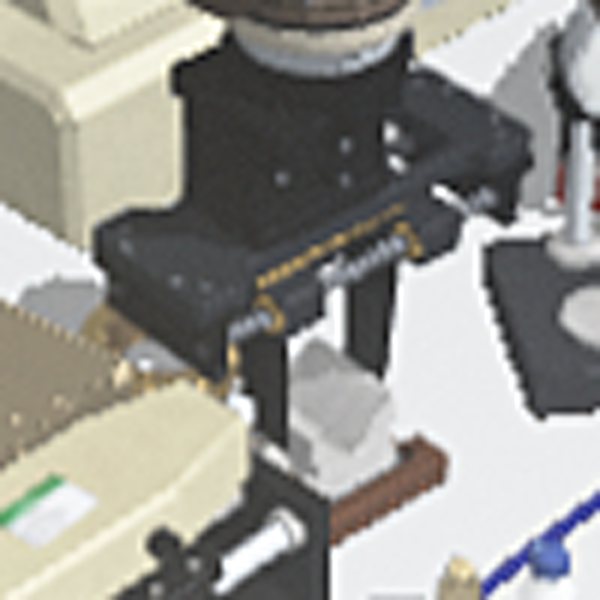

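The V-block touched at exactly the felt height, standing between the walls groove up with the body clear. Release, then re-measure the riser and plate, now uncovered.

```bash
cat > m3.py <<'E'
from stack import *
def box2(L,W,H):
    b=box(L,W,H); l,w=L/2,W/2
    b["top"]=b["top"]+seg((-l,w,H),(l,w,H)); b["scene"]=b["scene"]+seg((-l,-w,H),(l,-w,H),(l,w,H)); return b
def run(names,tag):
    ims={n:cv2.imread(f"pics/{n}{tag}.png")[:,:,::-1] for n in CAL}
    for k in names:
        L={"riser_block":(76,50,25),"base_plate":(104,60,16)}[k]; PARTS[k]=(box2(*L),PARTS[k][1])
        x,f=sfit([k],(439,340),10,(-5,5),(4,18),ims); print(k,np.round(x,1),round(f,2))
        for n in CAL: print("   ",n,np.round(sfit([k],(439,340),10,(-.01,.01),(4,18),ims,cams=(n,))[0],1))
E
python3 - <<'E'
from h import *
opn(60); st("open"); x,y=641.5,-28
ctrl.move_straight([x,y,60],vel=60); ctrl.move_straight([x,y,200],vel=200)
ctrl.move_ptp([520,60,220],best([520,60,220],90)); st()
for n in("top","scene"): cv2.imwrite(f"pics/{n}2.png",snap(n,None,0,0)[:,:,::-1])
import m3; m3.run(["riser_block","base_plate"],2)
E
```

```text
open t 29.5 tcp [640.7 -27.9  32.9] F [ 0.1  0.5 -0.4] mm 60.1 pad 0.0 j6 89
 t 31.6 tcp [520.2  60.1 219.6] F [0.2 0.8 0.4] mm 59.9 pad 0.0 j6 89
riser_block [436.4 339.    1.    8.9] 5.31
    scene [438.  338.7  -0.    9.1]
    top [434.1 338.9  -0.    9.4]
base_plate [436.5 335.    5.    9.8] 4.41
    scene [438.9 333.   -0.    6.5]
    top [437.9 337.   -0.   11.3]
```

```bash
python3 - <<'E'
from h import *
pick(437,339,99.3,20,130,50,50,opening=80); lift(150); ctrl.sleep(.2); st()
place(435.2,114.6,109.6,10,150,7)
E
```

```text
down hit=False t 35.7 tcp [437.  339.   19.8] F [ 0.2  0.  -1. ] mm 80.1 pad 0.0 j6 -68
gripped t 36.3 tcp [437.1 339.2  20.1] F [-0.4  1.4  0.5] mm 49.5 pad 50.0 j6 -68
lifted t 37.5 tcp [436.6 338.9 149.1] F [-0.2 -0.2 -5.2] mm 49.8 pad 50.0 j6 -68
 t 37.7 tcp [436.8 338.9 148.7] F [ 0.4  0.2 -6.1] mm 49.7 pad 50.0 j6 -68
set down hit=True t 41.9 tcp [435.2 114.6  10.1] F [-0.2  0.5  5.2] mm 50.3 pad 50.0 j6 77
```

The riser touched at felt height. Release and re-measure the plate.

```bash
python3 - <<'E'
from h import *
opn(60); st("open"); ctrl.move_straight([435.2,114.6,40],vel=60); ctrl.move_straight([435.2,114.6,200],vel=200)
ctrl.move_ptp([520,-60,220],best([520,-60,220],90)); st()
for n in("top","scene"): cv2.imwrite(f"pics/{n}3.png",snap(n,None,0,0)[:,:,::-1])
import m3; m3.run(["base_plate"],3)
t0=cv2.imread("pics/top3.png"); s0=cv2.imread("pics/scene3.png")
z=lambda i,c,r,w:cv2.resize(i[r-w:r+w,c-w:c+w],(300,300),interpolation=cv2.INTER_CUBIC)
cv2.imwrite("pics/c3.png",np.vstack([np.hstack([z(t0,157,262,28),z(t0,238,262,28)]),np.hstack([z(s0,232,370,40),z(s0,305,302,40)])]))
E
```

```text
open t 42.3 tcp [434.7 114.5   9.7] F [ 0.2 -0.4 -0.4] mm 60.0 pad 0.0 j6 77
 t 44.7 tcp [519.3 -59.2 219.2] F [ 0.2  0.8 -0.1] mm 59.5 pad 0.0 j6 76
base_plate [ 4.383e+02  3.407e+02 -2.000e-01  1.150e+01] 3.83
    scene [438.6 340.4  -0.   11. ]
    top [436.8 340.5  -0.   11.5]
```

View pics/c3.png

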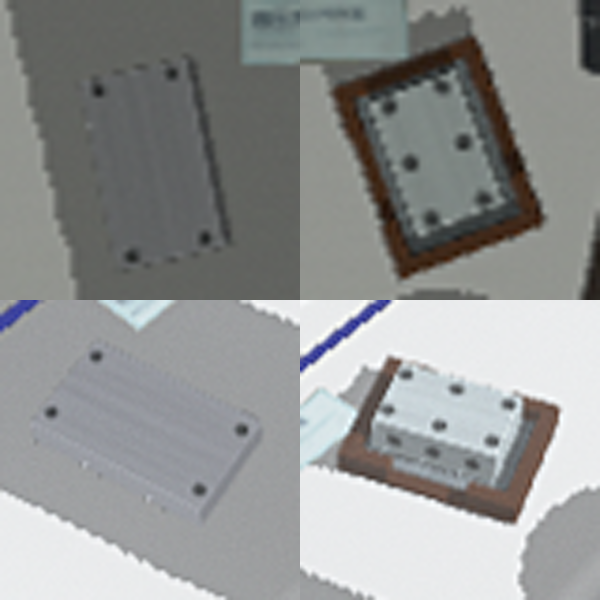

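The plate lies clear on the bench (left panels), and the riser sits flat inside its tray (right panels). Now the plate, carried high and close in, past the dial stand.

```bash
python3 - <<'E'
from h import *
pick(438,340.6,101.3,3.5,130,60,50,opening=85); lift(290); ctrl.sleep(.2); st()
p=[440,-40,290]; ctrl.move_ptp(p,best(p,98)); st("via")
p=[472,-339.4,200]; ctrl.move_ptp(p,best(p,96.4)); st("over")
place(472,-339.4,96.4,9.5,120,7)
E
```

```text
down hit=False t 48.9 tcp [438.  340.6   3.3] F [ 0.3 -0.1  0.4] mm 85.4 pad 0.0 j6 -70
gripped t 49.4 tcp [438.1 340.8   3.7] F [-0.2  1.7  2. ] mm 59.7 pad 50.0 j6 -70
lifted t 51.4 tcp [437.8 340.6 289. ] F [ 0.4 -0.4 -3.7] mm 59.7 pad 50.0 j6 -70
 t 51.6 tcp [438.  340.7 289.4] F [ 0.7  0.  -3.8] mm 59.6 pad 50.0 j6 -70
via t 53.7 tcp [440.1 -39.8 290. ] F [ 0.2  0.1 -2.5] mm 59.0 pad 50.0 j6 68
over t 54.9 tcp [ 472.4 -338.4  200.5] F [-0.8  0.3 -3.1] mm 59.6 pad 50.0 j6 41
set down hit=True t 57.1 tcp [ 471.9 -339.4    9.7] F [-1.  -0.1  5.3] mm 59.4 pad 50.0 j6 41
```

```bash
python3 - <<'E'
from h import *
opn(69); st("open"); ctrl.move_straight([471.9,-339.4,35],vel=60); ctrl.move_straight([471.9,-339.4,200],vel=200)
p=[420,230,300]; v=[430,-40,300]; ctrl.move_ptp(v,best(v,90)); ctrl.move_ptp(p,best(p,90)); st()
t=snap("top",None,0,0)[:,:,::-1]; s=snap("scene",None,0,0)[:,:,::-1]
z=lambda i,c,r,w:cv2.resize(i[r-w:r+w,c-w:c+w],(260,290),interpolation=cv2.INTER_CUBIC)
cv2.imwrite("pics/end.png",np.vstack([np.hstack([z(t,280,205,35),z(t,314,249,25),z(t,388,246,30)]),np.hstack([z(s,277,226,30),z(s,354,238,30),z(s,393,201,30)])]))
E
```

```text
open t 57.5 tcp [ 471.5 -339.     9. ] F [0.1 0.3 0.4] mm 68.8 pad 0.0 j6 41
 t 62.4 tcp [420.2 229.7 299.9] F [ 0.1 -0.5  0.7] mm 69.2 pad 0.0 j6 -69
```

View pics/end.png

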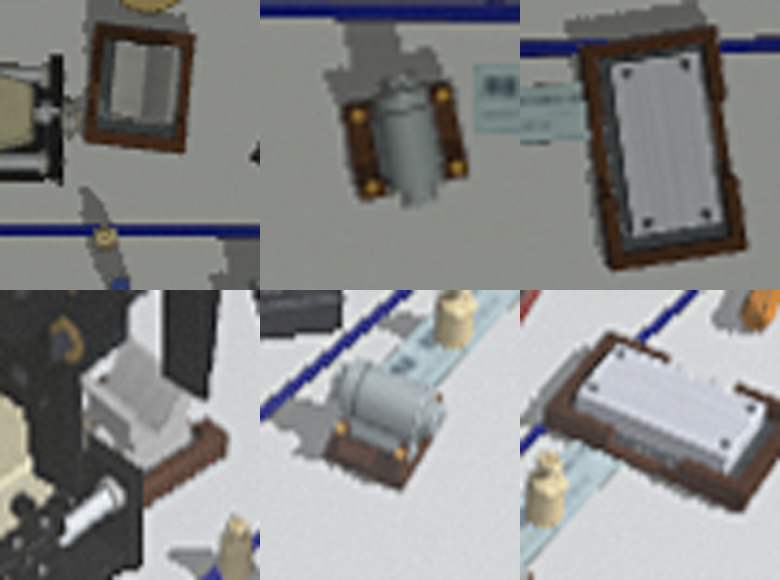

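All three are in place: the V-block groove up in its tray (left), the shaft along the rods (middle), and the plate flat inside its rim (right). A quick check on the vials, then hand in.

```bash
python3 - <<'E'
from h import *
for f in("scene0","scene3"):
    i=cv2.imread(f"pics/{f}.png").astype(int)
    b,g,r=i[...,0],i[...,1],i[...,2]
    for nm,m,(c0,c1,r0,r1) in(("blue",(b-r>60),(308,326,235,252)),("red",(r-b>60),(246,266,292,312))):
        y,x=np.nonzero(m[r0:r1,c0:c1]); print(f,nm,round(x.mean()+c0,1),round(y.mean()+r0,1),len(x))
print(ctrl.hand_in())
E
```

```text
scene0 blue 315.9 241.2 47
scene0 red 254.2 302.0 38
scene3 blue 315.9 241.1 60
scene3 red 254.2 302.0 38
the job is handed in; nothing more can be done
None
```

The job is done and handed in: the shaft lies along the rods of its rest and the V-block (groove up), riser block and base plate sit flat in their trays, taken down in that order in about 62 s; both vials were unmoved when last compared, just before the plate was carried over.

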